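# Set the swatch-card gauge to its pinned stop

### The arm

A 6-joint arm with a two-finger parallel gripper is mounted at the origin on the work surface. World frame = base frame: x ahead of the robot, y to its left, z up, the work surface at z = 0. Lengths are in m, angles in rad, forces in N, time in s.
With the tool pointing down it reaches from about 0.4 to 0.825 m from the base axis. Payload 7 kg.
Tool frame: the origin (TCP) lies at the very end of the fingers, on their centre line; the grasp point (between the pads) lies 19 mm behind it; z points along the fingers, y is the line along which they close (so a half turn about z gives the same grasp; the last joint's range is limited). The gripper opens to 88 mm and grips with 3 to 60 N. Pads are 19 mm wide; open, the fingers measure 130 mm over their backs; the gripper's body (78 mm by 193 mm) begins 47 mm behind the grasp point.
Start: joints at [0.288, 0.359, 0.012, 0, -1.224, -0.288], TCP at [0.675, -0, 0.227] pointing down, gripper open.
Joint ranges: [-3.07, 3.07], [-1.43, 2.12], [-1.02, 1.25], [-3.03, 1.67], [-3.05, -0], [-3.03, 3.03]. Speed limits (rad/s): [2.39, 2.39, 3.01, 3.14, 3.14, 3.14].

### API

Orientations are given as [roll, pitch, yaw] about the fixed x, y, z axes, in that order (R = Rz(yaw) Ry(pitch) Rx(roll)).
In Python, from station import arm, vision gives the robot as it stands. The module is installed in compiled form; this text tells all that it offers.
- The arm moves only by the tool jog_arm, never from a script. Its argument "steps" is a list that holds one entry, the list of rows, each a list of 7 numbers: the closure in counts, from 0 (fully open) to 255 (shut), then the shift along the tool's x, y, z scaled (see below), then the turn, a rotation vector about the tool's x, y, z scaled (see below). In form: [[[grip, dx, dy, dz, rx, ry, rz], ...]]. A call has 1 to 8 rows; each row is the pose to reach, as a shift and turn from the pose commanded when the call began, along the tool's axes at that moment; what a row does not reach only later rows make up. The controller multiplies each number of a shift by 250 mm and each number of a turn by 45 degrees. A row lasts 1/10 s, in which the tool goes at most 50 mm and 8.59 degrees, less where a joint would pass 70% of its speed; a pose out of reach is approached as far as the arm can. A call with a number of a shift or a turn outside -1 to 1 is refused whole. A call with a gripper value outside its range is refused whole. The fingers move at their own pace and stop on an object; "newtons" is the grip in N (left out, the last holds). Time passes only in rows, so rows that repeat a pose let the fingers close. It gives the time, the measured TCP pose, the force, the opening and the grip force at its end, in the units of the state.
- arm.get_state(): the state, without advancing time (a new reading comes with each control period).
- vision.grab_frame(name): name is "scene" or "side" or "wrist"; returns a dict with "color" (420x560x3 uint8, red, green, blue), "vfov" (degrees; the focal length in pixels is half the picture's height over the tangent of half this angle, whatever the lens; pixels are square), "cx", "cy" (the principal point, pixels), "extrinsics" (4x4, takes a point from world to camera coordinates). Camera axes: x right, y down, z forward; pixel columns grow to the right and rows downward; lengths in m; the calibration is good to about 2 mm. A picture is of the moment at which its call begins. There is no depth.
- arm.job_done(): hands the job in; it is judged then, once.
The state is a dict: "t": time; "q": joint angles; "qd": joint speeds; "joint_efforts": joint torques, N m; "eef_pos": TCP position; "ee_rot": TCP orientation; "force": force on the tool from outside, world axes, zero at the start; "moment": the same for the moment, N m; "width": finger opening in m; "gripper_force": force on a finger pad.
Only numpy, scipy, OpenCV 4.12 (cv2) and the standard library are available. Lean on these libraries where they do the work, as an engineer would, in place of code of your own. Each camera call takes 0.05 s, during which the arm holds its last target. There are 200 camera calls.

### The job

Set the card gauge for the next batch of swatch cards: press down the plate in the middle of the rail carriage to free its brake and, keeping it pressed, push the carriage along the rail until it rests against the stop that has the upright ball-headed pin (not the plain stop). Then let the plate come back up so that the brake holds the carriage there. Use the fingertips only: grip or lift nothing, never force the carriage along with its brake on, and leave the bottles, pot and wooden block where they stand.

Things in the scene. Friction and masses are not known exactly. Their poses are not given: they have to be found in the camera images.
- rail: Card gauge fixed to the table: a plywood bed board 270 x 550 mm, 12 mm thick, with an aluminium rail 44 mm wide, 530 mm long, top 32 mm above the table. Origin: on the table under the middle of the rail. y runs along the rail, x across it to the side where the bed is wide, z up. The board spans -65 to +205 mm in x.
- carriage (a joint): Place of the carriage along the rail in m: 0 at the rail's middle, growing along the rail's +y. With the brake on it takes about 15 to 30 N to budge; with it off about 1 N plus 6 N per m/s. A thin aluminium fence stands out from the carriage 182 mm to +x of the rail's middle, over the bed, its top 40 mm above the table.
- plate (a joint): How far the black press plate is pushed down, in m: about 0 at rest (sprung up, brake on), 0.008 fully down. It starts to give at about 6 N and takes about 8.5 N fully down; the brake is free when it is over 1.5 mm down and bites again when it comes up.
- plate_top (a point): Centre of the press plate's upper face, the carriage's middle; 55 mm above the table at rest. Plate: 96 mm across x 65 mm along the rail. The dark steel carriage is 100 mm across x 90 mm along, with an upright cheek 10 mm thick across each end, tops 66 mm above the table; the well between the cheeks is 70 mm long, open at its sides, the plate its floor. Axes as the rail's.
- pin_stop_top (a point): Centre of the upper face of the marked stop's block, at its pin's foot. Aluminium block 80 mm across x 24 mm along, fixed astride the rail, upper face 50 mm above the table; its dark steel pin ends in a 22 mm ball, top 84 mm above the table. At either end of the rail. With the carriage against it the plate's centre is 57 mm away along the rail. Axes as the rail's.
- plain_stop_top (a point): Centre of the upper face of the other stop, at the other end of the rail: the same block without a pin. Axes as the rail's.
- dropper: Loose amber dropper bottle with a black rubber bulb, 34 mm wide and 93 mm tall, beyond one end of the rail (negative y). Origin under its centre.
- inkpot: Loose low glass ink pot with a black cap, 48 mm wide and 42 mm tall, on the robot's side of the rail. Origin under its centre.
- block: Loose wooden brush block 45 x 45 x 50 mm, beyond the other end of the rail (positive y). Origin under its centre.
- jar: Loose green glass jar with a metal cap, 60 mm wide and 75 mm tall, on the robot's side of the rail. Origin under its centre.

How it is judged:
On the way, in this order (a step that is already met when the one before it is completed fails the run):
1. the plate is pressed down and the brake is free, the carriage still well away from the pinned stop (value of joint plate above 0.002 m and horizontal distance between plate_top and pin_stop_top above 0.075 m), for 0.1 s.
2. the carriage reaches the pinned stop with its plate still pressed (value of joint plate above 0.001 m and horizontal distance between plate_top and pin_stop_top below 0.06 m), for 0.1 s.
At the end, for the whole second after the job is handed in: The carriage rests against the pinned stop (gap under 3 mm), at rest, the plate is up again (less than 1 mm down, brake on), and the bystanders are within 20 mm of where they stood (horizontal distance between plate_top and pin_stop_top below 0.06 m and value of joint plate below 0.001 m and velocity of joint carriage between -0.005 and 0.005 m/s and distance of each of dropper, inkpot, block, jar from where it was at the start of the episode below 0.02 m); the robot touches nothing.
It fails at once if the carriage is forced along (faster than 8 mm/s) with its brake on (value of joint plate below 0.0003 m and (velocity of joint carriage above 0.008 m/s or velocity of joint carriage below -0.008 m/s)).
It fails at once if the press plate is pulled upward, as by gripping or lifting it (value of joint plate below -0.0012 m).
It fails at once if a bottle, pot or the wooden block is lifted, carried or shoved more than 20 mm, or tipped over (distance of any of dropper, inkpot, block, jar from where it was at the start of the episode above 0.02 m or height (world z) of any of dropper, inkpot, block, jar above 0.012 m or angle between any of dropper, inkpot, block, jar's own z axis and vertical above 0.5 rad).
It also fails if it takes over 38 s, if anything falls off the work surface, if the arm or the gripper's body presses on something with over 40 N, if the wrist force passes 120 N, or if a joint passes its speed limit or range.

## Working session

There is one attempt and no reset: what is moved stays moved. The work goes in short steps, Python scripts to look and compute and a tool call to move; the robot and the scene stay as the last step left them, time stands still between calls to the robot, and variables do not carry over. Pictures are saved under pics/ and viewed, at most 10 in all, crops included, and the job is handed in when it is done.

Besides the shell and the picture viewer there is one more tool, called in YAML: its name, and indented under it one key for each argument. jog_arm: Moves the arm, as the interface text tells. Its arguments: {"type":"object","properties":{"steps":{"type":"array","items":{"type":"array","items":{"type":"array","items":{"type":"number"}}}},"newtons":{"type":"number"}},"required":["steps"]}

```bash
mkdir -p pics; python3 - <<'E'
from station import arm, vision
import cv2, numpy as np, pickle
d={}
for n in ("scene","side","wrist"):
    f=vision.grab_frame(n); d[n]=f
    cv2.imwrite(f"pics/{n}0.png",f["color"][:,:,::-1])
    print(n,f["vfov"],f["cx"],f["cy"],np.round(f["extrinsics"],3).tolist())
pickle.dump(d,open("f0.pkl","wb"))
s=arm.get_state();print(s)
E
```

```text
scene 54.26849321384799 268.63014394622076 203.83648447735982 [[-0.278, 0.96, -0.009, 0.109], [0.624, 0.174, -0.762, -0.291], [-0.73, -0.217, -0.648, 1.512], [0.0, 0.0, 0.0, 1.0]]
side 48.439190481658315 276.7449656130739 214.22940593851544 [[0.854, -0.521, 0.006, -0.428], [-0.364, -0.605, -0.708, 0.255], [0.372, 0.603, -0.706, 1.111], [0.0, 0.0, 0.0, 1.0]]
wrist 71.75271754639579 280.7714582625352 213.41132914853037 [[-1.0, 0.001, 0.001, 0.675], [0.001, 0.956, 0.293, -0.038], [-0.001, 0.293, -0.956, 0.39], [0.0, 0.0, 0.0, 1.0]]
{'t': 0.15, 'q': array([ 2.88101986e-01,  3.59226241e-01,  1.12758516e-02, -2.47211200e-04,
       -1.22414241e+00, -2.88109735e-01]), 'qd': array([-0.0023927 , -0.00304655,  0.00333053,  0.00226394,  0.00018092,
        0.0009185 ]), 'joint_efforts': array([ 1.39394037e-04, -5.83274567e+01,  2.93289685e+01,  7.00122759e+00,
        8.75052094e-03, -9.76538854e-05]), 'eef_pos': array([ 6.74617889e-01, -3.22555354e-05,  2.25839598e-01]), 'ee_rot': array([ 3.14028357e+00, -1.45565415e-04, -1.57088812e+00]), 'force': array([0.20244651, 0.18815963, 0.03733418]), 'moment': array([ 0.02184479, -0.02775873, -0.00173451]), 'gripper_force': 0.0, 'width': 0.08770173409253067}
```

View pics/scene0.png

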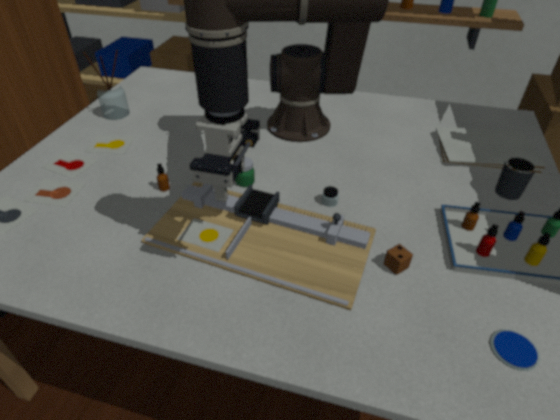

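View pics/side0.png

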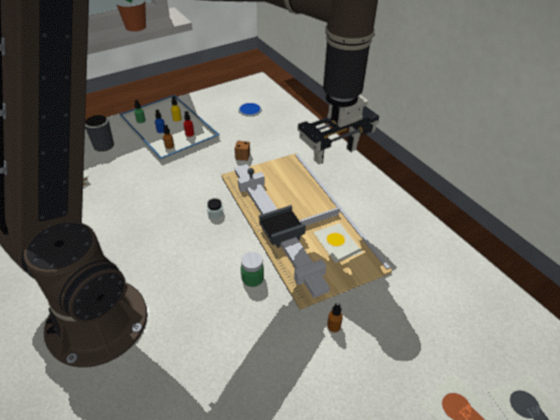

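The pinned stop is at the block end: its ball is at about scene (337,217) and side (250,172). The carriage is at about scene (257,205) and side (282,225). I'll zoom in on both for accurate points.

```bash
python3 - <<'E'
import cv2
a=cv2.imread("pics/side0.png")[150:300,215:400]; cv2.imwrite("pics/side0z.png",cv2.resize(a,None,fx=4,fy=4,interpolation=cv2.INTER_CUBIC))
a=cv2.imread("pics/scene0.png")[150:300,185:385]; cv2.imwrite("pics/scene0z.png",cv2.resize(a,None,fx=4,fy=4,interpolation=cv2.INTER_CUBIC))
E
```

```text
(no output)
```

View pics/side0z.png

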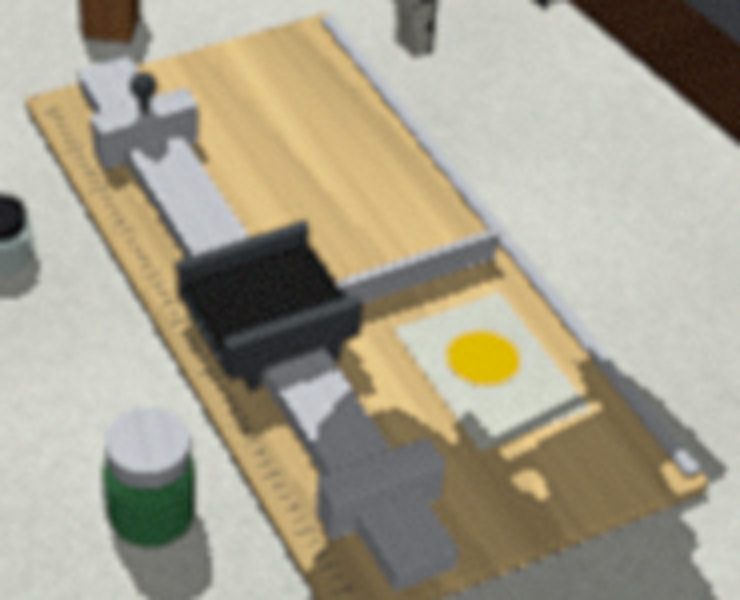

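View pics/scene0z.png

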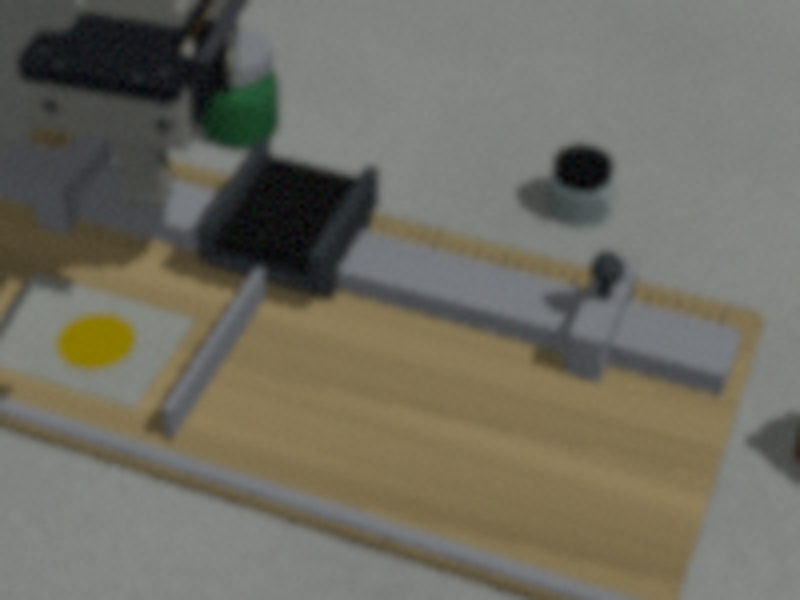

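The carriage lies between the stops with free rail towards the pin. Next I'll fit the gauge's pose to the points I picked.

```bash
cat > fit.py <<'E'
import numpy as np, pickle
from scipy.optimize import least_squares
d=pickle.load(open("f0.pkl","rb"))
def proj(f,P):
    E=f["extrinsics"];p=P@E[:3,:3].T+E[:3,3];F=210/np.tan(np.radians(f["vfov"]/2))
    return p[:,:2]/p[:,2:]*F+[f["cx"],f["cy"]]
# tag, x, y, z ; zoom px
S=[('r',-65,275,12,28,100),('r',205,275,12,322,16),('p',0,0,73,144,87),('c',-50,40,66,180,265),('c',50,40,66,305,227),('c',-50,-40,66,230,343),('c',50,-40,66,360,300)]
C=[('r',-65,275,12,762,318),('r',22,265,32,724,376),('r',-22,265,32,742,333),('p',0,0,73,607,270),('c',-50,40,66,372,168),('c',50,40,66,325,262),('c',-50,-40,66,262,150),('c',50,-40,66,210,235)]
def res(v):
    x0,y0,a,c,s=v;R=np.array([[np.cos(a),-np.sin(a),0],[np.sin(a),np.cos(a),0],[0,0,1]]);out=[]
    for L,n,o in((S,"side",(215,150)),(C,"scene",(185,150))):
        P=np.array([[r[1],r[2]+1000*{'r':0,'c':c,'p':s}[r[0]],r[3]] for r in L])/1000
        u=(np.array([[r[4],r[5]] for r in L])+.5)/4-.5+o
        out.append(proj(d[n],P@R.T+[x0,y0,0])-u)
    return np.vstack(out)
r=least_squares(lambda v:res(v).ravel(),[.6,.1,0,0,.2],loss='soft_l1')
print(np.round(r.x,4));print(np.round(res(r.x),1).tolist())
x0,y0,a,c,s=r.x
for n,t in(("plate",c),("pin",s)):print(n,x0-np.sin(a)*t,y0+np.cos(a)*t)
E
python3 fit.py
```

```text
[ 0.5269  0.0412 -0.1036 -0.0337  0.1808]
[[-0.5, -0.3], [1.8, -1.4], [0.4, -0.3], [-0.1, -0.8], [1.3, -2.0], [-0.2, -0.7], [1.0, -1.6], [0.4, -1.6], [0.3, -0.3], [-0.6, -1.2], [0.1, -0.2], [0.5, -0.3], [-2.0, -0.9], [1.0, -2.4], [-1.7, -1.7]]
plate 0.5233769002437306 0.0076372388775335365
pin 0.5455586211120059 0.22102244299578228
```

jog_arm:
  steps:
    - [[255, -0.015, 0.3, 0.17, 0, 0, 0.07], [255, -0.03, 0.6, 0.35, 0, 0, 0.13], [255, -0.03, 0.606, 0.35, 0, 0, 0.132], [255, -0.03, 0.606, 0.35, 0, 0, 0.132], [255, -0.03, 0.606, 0.35, 0, 0, 0.132], [255, -0.03, 0.606, 0.35, 0, 0, 0.132], [255, -0.03, 0.606, 0.35, 0, 0, 0.132]]
  newtons: 10

```text
t: 0.85
eef_pos: [0.5248, 0.0078, 0.1397]
ee_rot: [-3.14, 0.0, -1.674]
force: [1.3, -0.9, -0.0]
width: 0.0371
gripper_force: 0.0
```

```bash
cat > look.py <<'E'
import sys,cv2,pickle,numpy as np
from station import arm,vision
n=sys.argv[1]
d={c:vision.grab_frame(c) for c in("wrist","side")};pickle.dump(d,open(n+".pkl","wb"))
w=d["wrist"]["color"][:,:,::-1]; s=d["side"]["color"][130:310,200:340,::-1]
s=cv2.resize(s,None,fx=420/180,fy=420/180,interpolation=cv2.INTER_CUBIC)[:,:240]
s=s if True else s
cv2.imwrite(f"pics/{n}.png",np.hstack([w,s]))
t=arm.get_state();print({k:np.round(t[k],4).tolist() for k in("t","eef_pos","ee_rot","force","width")})
E
python3 look.py l1
```

```text
{'t': 0.95, 'eef_pos': [0.5246, 0.0076, 0.1394], 'ee_rot': [-3.1408, 0.0003, -1.6747], 'force': [-0.4553, -0.2923, -0.1003], 'width': 0.0293}
```

View pics/l1.png

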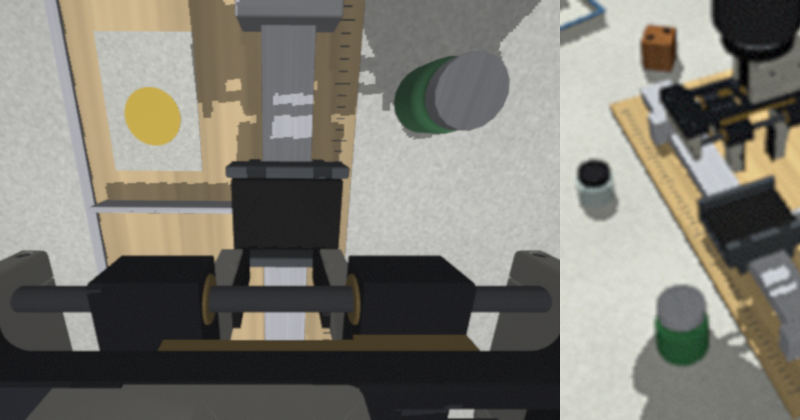

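Wrist view: the −y cheek's top is at row ~163–170, columns 228–348. The plate spans rows 180–248 and the +y cheek shows at about row 250, between the fingers. I'll back-project these.

```bash
cat > bp.py <<'E'
import numpy as np
def back(f,u,v,z):
    E=f["extrinsics"];F=210/np.tan(np.radians(f["vfov"]/2))
    r=E[:3,:3].T@np.array([(u-f["cx"])/F,(v-f["cy"])/F,1]);o=-E[:3,:3].T@E[:3,3]
    return o+r*(z-o[2])/r[2]
E
python3 - <<'E'
import pickle,numpy as np
from bp import back
f=pickle.load(open("l1.pkl","rb"))["wrist"]
a=-0.1036;ex=np.array([np.cos(a),np.sin(a)]);ey=np.array([-np.sin(a),np.cos(a)])
O=np.array([.5269,.0412])
for n,u,v,z in(("-ycheek L",228,166,.066),("-ycheek R",348,167,.066),("plate bl",232,247,.055),("plate br",343,247,.055),("+ycheek top",288,252,.066),("fence end",96,207,.040),("rail L",263,60,.032),("rail R",313,60,.032)):
    p=back(f,u,v,z);q=p[:2]-O;print(n,np.round(p,4),"rail xy",np.round([q@ex,q@ey],4))
E
```

```text
-ycheek L [ 0.562  -0.0436  0.066 ] rail xy [ 0.0436 -0.0807]
-ycheek R [ 0.4673 -0.0329  0.066 ] rail xy [-0.0516 -0.0798]
plate bl [0.572  0.0304 0.055 ] rail xy [ 0.046  -0.0061]
plate br [0.4721 0.0408 0.055 ] rail xy [-0.0545 -0.0061]
+ycheek top [0.5218 0.0355 0.066 ] rail xy [-0.0045 -0.0062]
fence end [ 0.694  -0.0159  0.04  ] rail xy [ 0.1721 -0.0395]
rail L [ 0.5263 -0.1225  0.032 ] rail xy [ 0.0163 -0.1628]
rail R [ 0.4854 -0.1182  0.032 ] rail xy [-0.0248 -0.1628]
```

jog_arm:
  steps:
    - [[255, -0.02, 0.02, 0.1, 0, 0, 0], [255, -0.02, 0.02, 0.2, 0, 0, 0], [255, -0.02, 0.02, 0.28, 0, 0, 0], [255, -0.02, 0.02, 0.3, 0, 0, 0], [255, -0.02, 0.02, 0.318, 0, 0, 0], [255, -0.02, 0.02, 0.318, 0, 0, 0], [255, -0.02, 0.02, 0.318, 0, 0, 0]]

```text
t: 1.65
eef_pos: [0.5197, 0.0131, 0.0603]
ee_rot: [-3.14, 0.0, -1.674]
force: [-0.4, 0.5, -0.0]
width: 0.0006
gripper_force: 0.0
```

```bash
python3 look.py l2
```

```text
{'t': 1.75, 'eef_pos': [0.5197, 0.0132, 0.0604], 'ee_rot': [-3.1402, 0.0007, -1.6744], 'force': [0.3115, -0.89, -0.7753], 'width': 0.0004}
```

View pics/l2.png

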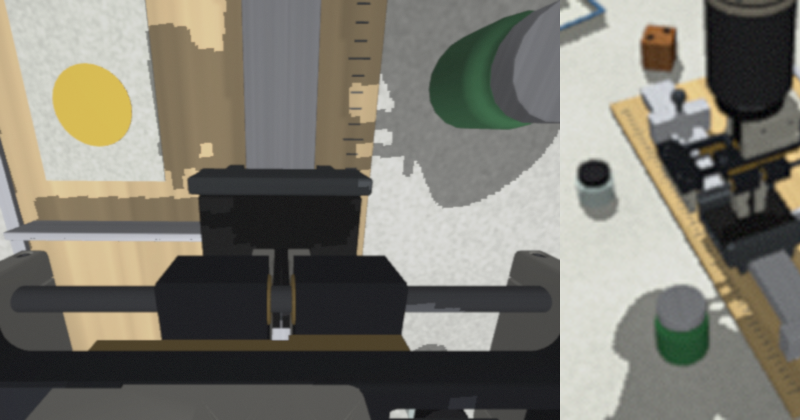

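The shut fingertips (column ~281) are centred across the carriage (columns 189–372), in the well just above the plate. Press down.

jog_arm:
  steps:
    - [[255, 0, 0, 0.015, 0, 0, 0], [255, 0, 0, 0.025, 0, 0, 0], [255, 0, 0, 0.035, 0, 0, 0], [255, 0, 0, 0.045, 0, 0, 0], [255, 0, 0, 0.045, 0, 0, 0], [255, 0, 0, 0.045, 0, 0, 0], [255, 0, 0, 0.045, 0, 0, 0]]

```text
t: 2.45
eef_pos: [0.5197, 0.013, 0.0519]
ee_rot: [-3.139, 0.0, -1.673]
force: [-14.3, 1.2, 39.8]
width: 0.0005
gripper_force: 20.1
```

jog_arm:
  steps:
    - [[255, 0, 0, -0.012, 0, 0, 0], [255, 0, 0, -0.012, 0, 0, 0], [255, 0, 0, -0.012, 0, 0, 0]]

```text
t: 2.75
eef_pos: [0.5196, 0.013, 0.0523]
ee_rot: [-3.14, 0.0, -1.674]
force: [-2.0, -0.3, 10.8]
width: 0.0008
gripper_force: 5.0
```

```bash
python3 look.py l3; python3 - <<'E'
import pickle,cv2,numpy as np
z=[]
for n in("l2","l3"):
    f=pickle.load(open(n+".pkl","rb"))["side"]["color"][160:270,240:320,::-1]
    z.append(cv2.resize(f,None,fx=5,fy=5,interpolation=cv2.INTER_CUBIC))
cv2.imwrite("pics/l3z.png",np.hstack(z))
E
```

```text
{'t': 2.85, 'eef_pos': [0.5196, 0.013, 0.0523], 'ee_rot': [-3.1402, 0.0002, -1.6739], 'force': [-2.5131, 0.0292, 9.4849], 'width': 0.0002}
```

View pics/l3z.png

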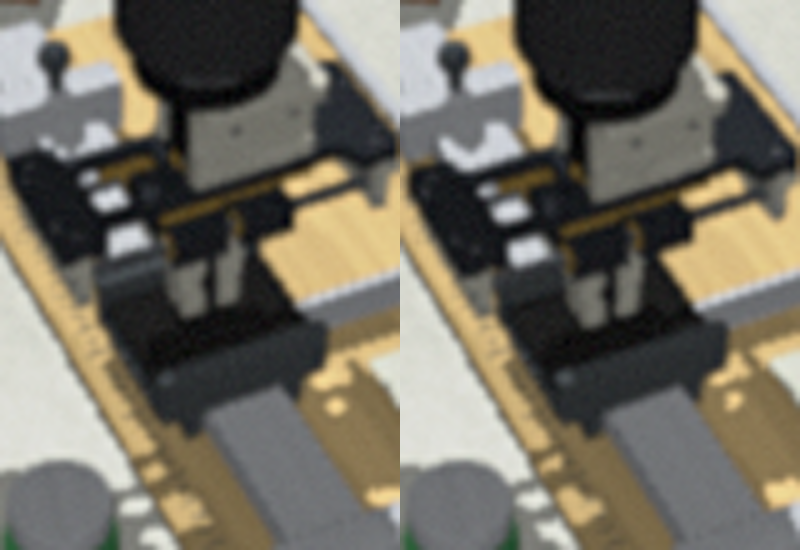

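Force is ~9.5 N, and the extra squeeze was stiff, so the plate is at its lower end. The fingers stand clear of the cheeks. Start a slow push towards the pin.

jog_arm:
  steps:
    - [[255, -0.006, 0, 0, 0, 0, 0], [255, -0.014, 0, 0, 0, 0, 0], [255, -0.022, 0, 0, 0, 0, 0], [255, -0.03, 0, 0, 0, 0, 0], [255, -0.04, 0, 0, 0, 0, 0], [255, -0.05, 0, 0, 0, 0, 0], [255, -0.06, 0, 0, 0, 0, 0], [255, -0.06, 0, 0, 0, 0, 0]]

```text
t: 3.65
eef_pos: [0.5213, 0.0282, 0.0523]
ee_rot: [-3.14, 0.0, -1.674]
force: [-3.0, 0.5, 9.5]
width: 0.0007
gripper_force: 4.9
```

```bash
python3 look.py l4
```

```text
{'t': 3.75, 'eef_pos': [0.5213, 0.0282, 0.0523], 'ee_rot': [-3.1401, 0.0005, -1.6738], 'force': [-1.8922, 0.4188, 9.3797], 'width': 0.0}
```

View pics/l4.png

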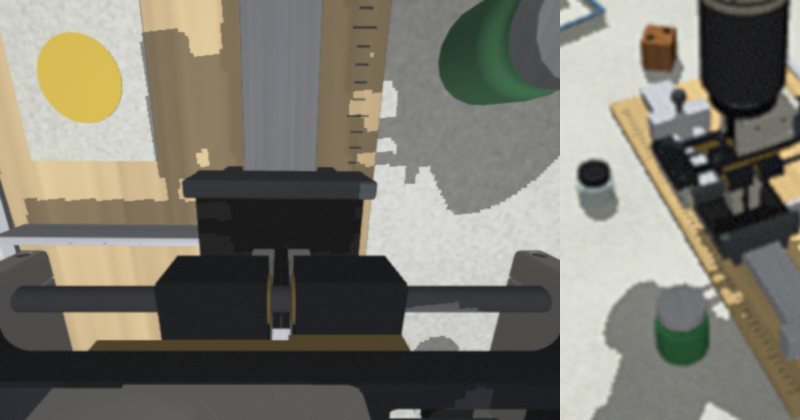

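The carriage has ridden along: in the wrist view its cheek stays at row ~185 while the card has shifted. So the brake is free. Continue.

jog_arm:
  steps:
    - [[255, -0.02, 0, 0, 0, 0, 0], [255, -0.06, 0, 0, 0, 0, 0], [255, -0.11, 0, 0, 0, 0, 0], [255, -0.16, 0, 0, 0, 0, 0], [255, -0.21, 0, 0, 0, 0, 0], [255, -0.26, 0, 0, 0, 0, 0], [255, -0.3, 0, 0, 0, 0, 0], [255, -0.32, 0, 0, 0, 0, 0]]

```text
t: 4.55
eef_pos: [0.5301, 0.1084, 0.0523]
ee_rot: [-3.139, 0.001, -1.673]
force: [0.6, -0.7, 7.5]
width: 0.0008
gripper_force: 3.7
```

```bash
python3 look.py l5; python3 - <<'E'
import pickle,cv2
f=pickle.load(open("l5.pkl","rb"))["side"]["color"][130:240,220:340,::-1]
cv2.imwrite("pics/l5z.png",cv2.resize(f,None,fx=5,fy=5,interpolation=cv2.INTER_CUBIC))
E
```

```text
{'t': 4.65, 'eef_pos': [0.5302, 0.1087, 0.0523], 'ee_rot': [-3.1391, 0.0012, -1.6731], 'force': [-0.5099, 1.8722, 7.5303], 'width': 0.0006}
```

View pics/l5z.png

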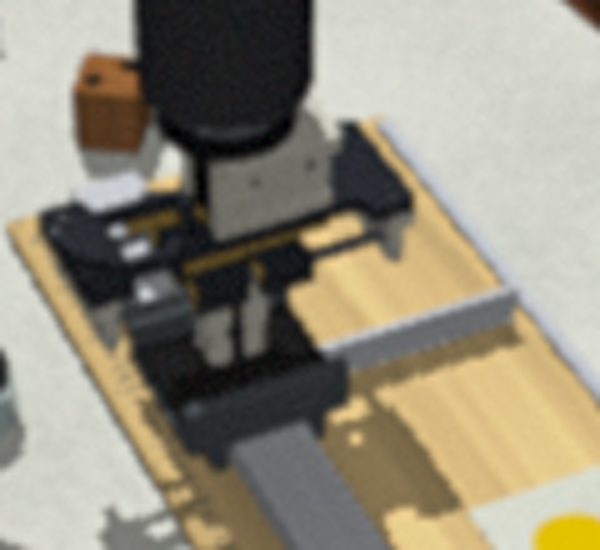

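The carriage follows with the plate pressed (7.5 N). About 60 mm are left.

jog_arm:
  steps:
    - [[255, -0.02, 0, 0.003, 0, 0, 0], [255, -0.05, 0, 0.004, 0, 0, 0], [255, -0.08, 0, 0.004, 0, 0, 0], [255, -0.11, 0, 0.004, 0, 0, 0], [255, -0.14, 0, 0.004, 0, 0, 0], [255, -0.17, 0, 0.004, 0, 0, 0], [255, -0.19, 0, 0.004, 0, 0, 0], [255, -0.2, 0, 0.004, 0, 0, 0]]

```text
t: 5.45
eef_pos: [0.5357, 0.1582, 0.0522]
ee_rot: [-3.138, 0.001, -1.673]
force: [-1.0, -1.0, 14.8]
width: 0.0006
gripper_force: 7.1
```

jog_arm:
  steps:
    - [[255, -0.008, 0, 0.002, 0, 0, 0], [255, -0.016, 0, 0.002, 0, 0, 0], [255, -0.024, 0, 0.002, 0, 0, 0], [255, -0.032, 0, 0.002, 0, 0, 0], [255, -0.04, 0, 0.002, 0, 0, 0], [255, -0.04, 0, 0.002, 0, 0, 0]]

```text
t: 6.05
eef_pos: [0.5368, 0.1682, 0.0522]
ee_rot: [-3.138, 0.002, -1.673]
force: [-2.5, 0.4, 18.2]
width: 0.0006
gripper_force: 9.0
```

jog_arm:
  steps:
    - [[255, -0.008, 0, -0.002, 0, 0, 0], [255, -0.016, 0, -0.003, 0, 0, 0], [255, -0.024, 0, -0.003, 0, 0, 0], [255, -0.032, 0, -0.003, 0, 0, 0], [255, -0.04, 0, -0.003, 0, 0, 0], [255, -0.04, 0, -0.003, 0, 0, 0]]

```text
t: 6.65
eef_pos: [0.5369, 0.1754, 0.0522]
ee_rot: [-3.14, -0.002, -1.674]
force: [0.7, -9.6, 15.6]
width: 0.0007
gripper_force: 7.9
```

```bash
python3 look.py l6; python3 - <<'E'
import pickle,cv2,numpy as np
d=pickle.load(open("l6.pkl","rb"))
a=cv2.resize(d["side"]["color"][140:230,225:305,::-1],None,fx=5,fy=5,interpolation=cv2.INTER_CUBIC)
w=d["wrist"]["color"][130:355,90:290,::-1];w=cv2.resize(w,(400,450))
cv2.imwrite("pics/l6z.png",np.hstack([a,w]))
E
```

```text
{'t': 6.75, 'eef_pos': [0.5369, 0.1754, 0.0522], 'ee_rot': [-3.1402, -0.0021, -1.6737], 'force': [0.2777, -10.557, 15.2472], 'width': 0.0004}
```

A lateral force of −10 N has appeared with the plate fully down: the carriage is against the stop. Lift straight up, slowly at first.

jog_arm:
  steps:
    - [[255, 0, 0, 0, 0, 0, 0], [255, 0, 0, -0.008, 0, 0, 0], [255, 0, 0, -0.016, 0, 0, 0], [255, 0, 0, -0.024, 0, 0, 0], [255, 0, 0, -0.032, 0, 0, 0], [255, 0, 0, -0.04, 0, 0, 0], [255, 0, 0, -0.05, 0, 0, 0], [255, 0, 0, -0.06, 0, 0, 0]]

```text
t: 7.55
eef_pos: [0.536, 0.1772, 0.0656]
ee_rot: [3.141, -0.0, -1.674]
force: [-0.1, -0.5, -0.4]
width: 0.0007
gripper_force: 0.0
```

jog_arm:
  steps:
    - [[255, 0, 0, -0.1, 0, 0, 0], [255, 0, 0, -0.2, 0, 0, 0], [255, 0, 0, -0.36, 0, 0, 0], [255, 0.2, 0, -0.5, 0, 0, 0], [255, 0.4, 0, -0.6, 0, 0, 0], [255, 0.5, 0, -0.6, 0, 0, 0], [255, 0.5, 0, -0.6, 0, 0, 0], [255, 0.5, 0, -0.6, 0, 0, 0]]

```text
t: 8.35
eef_pos: [0.5231, 0.0521, 0.2161]
ee_rot: [-3.141, 0.001, -1.676]
force: [0.9, 0.3, 0.5]
width: 0.0007
gripper_force: 0.0
```

```bash
python3 look.py l7; python3 - <<'E'
import pickle,cv2,numpy as np
from station import vision
f=vision.grab_frame("scene");d=pickle.load(open("l7.pkl","rb"))
a=cv2.resize(d["side"]["color"][140:230,225:305,::-1],None,fx=5,fy=5,interpolation=cv2.INTER_CUBIC)
w=cv2.resize(f["color"][180:270,290:370,::-1],None,fx=5,fy=5,interpolation=cv2.INTER_CUBIC)
cv2.imwrite("pics/l7z.png",np.hstack([a,w]))
E
```

```text
{'t': 8.45, 'eef_pos': [0.5231, 0.0532, 0.2153], 'ee_rot': [3.1412, -0.0, -1.6744], 'force': [-1.2601, -1.0453, -0.046], 'width': 0.0006}
```

View pics/l7z.png

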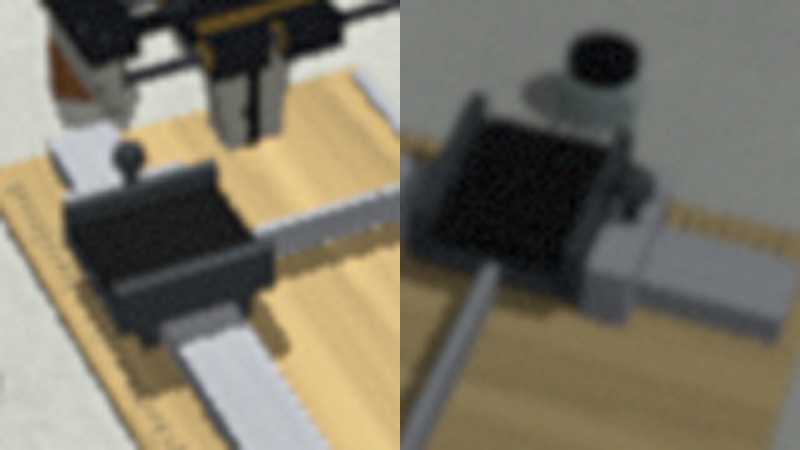

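Both views show the carriage flush against the pinned stop (no gap at right panel ~(590,250)), and the arm is clear.

```bash
python3 -c "
from station import arm
print(arm.job_done())"
```

```text
the job is handed in; nothing more can be done
None
```

I pushed the carriage along to the pinned stop with its plate pressed, then let the plate come up; the last pictures show it flush against the stop with the arm clear, and the job is handed in (no verdict was returned).

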